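Load the empty feed post of the spring winder

TASK

Of the three feed posts on the steel board, one has no wire spool. Put the spare full spool, which stands on the bench, onto that empty post, upright and all the way down on its foot, and let go. Leave the two spools already on posts and the slim bare bobbin where they are.

Things in the scene. Friction and masses are not known exactly. Their poses are not given: they have to be found in the camera images.
- spare_spool_center (a point): the spare: a full spool of steel wire standing upright on the bench in front of the post board. Grey plastic flanges 56 mm across top and bottom, steel wire between them nearly out to the rim, 50 mm high, 24 mm bore through its height along the axis, 0.2 to 0.4 kg; can be gripped across the flanges in any direction. Point: its centre, half-way up (25 mm above its underside); z is its axis, up
- spool_a_center (a point): full wire spool with steel wire, same as the spare: flanges 56 mm across, 50 mm high, 24 mm bore through its height, about 0.3 kg. It starts loose, standing upright on one of the posts; leave it there. Point: its centre, half-way up (25 mm above its underside); z is its axis, up
- spool_b_center (a point): full wire spool with steel wire, same as the spare: flanges 56 mm across, 50 mm high, 24 mm bore through its height, about 0.3 kg. It starts loose, standing upright on one of the posts; leave it there. Point: its centre, half-way up (25 mm above its underside); z is its axis, up
- post_1_seat (a point): one of three equal feed posts in a row on a fixed dark steel board (100 x 400 x 10 mm, posts 140 mm apart along it): aluminium foot disc 76 mm across and 8 mm thick with an upright steel pin 10 mm thick, rising 56 mm above the disc, its last 10 mm tapered. Fixed. Two of the three start with a spool on them; which one is empty changes. Point: on the pin's axis at the top face of the foot disc, 18 mm above the bench, where a spool's underside rests; z up
- post_2_seat (a point): one of three equal feed posts in a row on a fixed dark steel board (100 x 400 x 10 mm, posts 140 mm apart along it): aluminium foot disc 76 mm across and 8 mm thick with an upright steel pin 10 mm thick, rising 56 mm above the disc, its last 10 mm tapered. Fixed. Two of the three start with a spool on them; which one is empty changes. Point: on the pin's axis at the top face of the foot disc, 18 mm above the bench, where a spool's underside rests; z up
- post_3_seat (a point): one of three equal feed posts in a row on a fixed dark steel board (100 x 400 x 10 mm, posts 140 mm apart along it): aluminium foot disc 76 mm across and 8 mm thick with an upright steel pin 10 mm thick, rising 56 mm above the disc, its last 10 mm tapered. Fixed. Two of the three start with a spool on them; which one is empty changes. Point: on the pin's axis at the top face of the foot disc, 18 mm above the bench, where a spool's underside rests; z up
- bare_bobbin_center (a point): slim bobbin without wire, standing upright on the bench in front of the board, not wanted: grey flanges 40 mm across, thin core 23 mm, 50 mm high. Point: its centre, half-way up; z is its axis, up
Things that resemble listed ones, but are neither listed nor needed, are in the scene too. Leave any green or turquoise look-alike of the part that bears spare_spool_center alone.

How it is judged:
By the outcome, as a careful person would: the job done as asked, in the order asked, and still so for the second after the job is handed in, with the robot touching nothing.
It also fails if it takes over 38 s, if anything falls off the work surface, if the arm or the gripper's body presses on something with over 40 N, if the wrist force passes 120 N, or if a joint passes its speed limit or range.

ROBOT

A 6-joint arm with a two-finger parallel gripper is mounted at the origin on the work surface. World frame = base frame: x ahead of the robot, y to its left, z up, the work surface at z = 0. Lengths are in mm, angles in rad, forces in N, time in s.
With the tool pointing down it reaches from about 350 to 775 mm from the base axis. Payload 7.3 kg.
Tool frame: the origin (TCP) lies between the finger pads; the fingertips stand 8 mm ahead of it and the grasp point (between the pads) lies 11 mm behind it; y points along the fingers, z is the direction in which the jaws open and shut, and the axes are right-handed (so a half turn about y gives the same grasp; the last joint's range is limited). The gripper opens to 92 mm and grips with 3 to 60 N. Pads are 19 mm wide; open, the fingers measure 130 mm over their backs; the gripper's body (75 mm by 190 mm) begins 47 mm behind the grasp point.
Start: joints at [-1.291, 0.342, 1.524, -0, 1.275, -0.146], TCP at [216.875, -478.131, 234.741] pointing down, gripper open.
Joint ranges: [-2.53, 2.53], [-0.77, 2.02], [0.04, 2.7], [-1, 4.14], [0.28, 2.66], [-3.11, 3.11]. Speed limits (rad/s): [2.57, 2.57, 3.14, 3.14, 3.14, 3.14].

INTERFACE

Orientations are given as [roll, pitch, yaw] about the fixed x, y, z axes, in that order (R = Rz(yaw) Ry(pitch) Rx(roll)).
In Python, from plant import bot, vision, job gives the robot as it stands. The module is installed in compiled form; this text tells all that it offers.
- The arm moves only by the tool arm_command, never from a script. Its argument "deltas" is a list of rows, each a list of 4 numbers: the shift along the tool's x, y, z in m, then the turn about the tool's y in degrees. In form: [[x, y, z, twist], ...]. A call has 1 to 5 rows; each row shifts and turns the commanded pose from where the row before left it, along the tool's axes as they then stand; what a row does not reach is not made up. A row lasts 1/10 s, in which the tool goes at most 50 mm and 8.59 degrees, less where a joint would pass 70% of its speed; a pose out of reach is approached as far as the arm can. A call is refused whole if a number of a shift passes 0.05 or a number of a turn 8.59, either way. A call with a gripper value outside its range is refused whole. "claw" is the closure in counts, from 0 (fully open) to 255 (shut), set as the call begins (left out, the last holds). The fingers move at their own pace and stop on an object; the grip force is fixed at half the most. Time passes only in rows, so rows that do not move let the fingers close. It gives the time, the measured TCP pose, the force and the opening at its end, in the units of the state.
- bot.get_obs(): the state, without advancing time (a new reading comes with each control period).
- vision.capture(name): name is "scene" or "top" or "wrist"; returns a dict with "img" (420x560x3 uint8, red, green, blue), "camera_matrix" (3x3 intrinsics, pixels), "dist_coeffs" ([k1, k2, p1, p2, k3] as OpenCV has them; the pictures are not rectified), "world_to_cam" (4x4, takes a point from world to camera coordinates); the wrist camera has in their place "mount" (4x4, takes a point from camera to tool coordinates, whose origin is the TCP and whose axes are the tool frame's). Camera axes: x right, y down, z forward; pixel columns grow to the right and rows downward; lengths in mm; the calibration is good to about 2 mm. A picture is of the moment at which its call begins: read the wrist's pose just before it. There is no depth.
- job.close_job(): hands the job in, once; it reports no verdict.
Trained networks look in a picture, given as the dict that the camera call returned (one of the last four; its "shot" number tells which), for a name from the list of things; names that differ only in an ending like _2 or _b are one class to them, and where a whole thing is asked for, a point or a joint stands for the part that bears it (a point fixed in the world has none). Each returns a list of dicts, best first, with "confidence" (0 to 1); they miss things now and then, are a little off and sometimes report something else, mostly with a low value. They report only what shows in the picture. A call takes as long as a camera call. They do not tell look-alikes from the thing itself.
- vision.find_in(picture, name): "xyz" ([x, y, z] in mm, in the coordinates of the camera as it stood for that picture, good to about 4 mm: the middle of the surface that is visible of it).
- vision.regions_of(picture, name): "mask" (420x560 bool, what is visible of it).
The state is a dict: "time": time; "joint_positions": joint angles; "dq": joint speeds; "tau": joint torques, N m; "tool_pos": TCP position; "tcp_rot": TCP orientation; "contact_force": force on the tool from outside, world axes, zero at the start; "moment": the same for the moment, N m; "grip_width": finger opening in mm.
Only numpy, scipy, OpenCV 4.12 (cv2) and the standard library are available. Lean on these libraries where they do the work, as an engineer would, in place of code of your own. Each camera call takes 0.05 s, during which the arm holds its last target. There are 200 camera calls.

## Working session

There is one attempt and no reset: what is moved stays moved. The work goes in short steps, Python scripts to look and compute and a tool call to move; the robot and the scene stay as the last step left them, time stands still between calls to the robot, and variables do not carry over. Pictures are saved under pics/ and viewed, about 8 in all and at most 12, crops included, and the job is handed in when it is done.

Besides the shell and the picture viewer there is one more tool, called after "Emit:" in YAML: its name, and indented under it one key for each argument. arm_command: Moves the arm, as the interface text tells. Its arguments: {"type":"object","properties":{"deltas":{"type":"array","items":{"type":"array","items":{"type":"number"}}},"claw":{"type":"number"}},"required":["deltas"]}

```bash
mkdir -p pics; cat > h.py <<'E'
import numpy as np,cv2
from plant import bot,vision,job
from scipy.spatial.transform import Rotation as R
def cap(n,fn=None):
    o=bot.get_obs(); p=vision.capture(n)
    if n=="wrist":
        T=np.eye(4);T[:3,:3]=R.from_euler('xyz',o['tcp_rot']).as_matrix();T[:3,3]=o['tool_pos']
        p['c2w']=T@p['mount']
    else: p['c2w']=np.linalg.inv(p['world_to_cam'])
    if fn: cv2.imwrite('pics/'+fn,p['img'][:,:,::-1])
    return p
def tow(p,x): return (p['c2w']@np.r_[x,1])[:3]
def px(p,w):
    c=np.linalg.inv(p['c2w']); r=cv2.projectPoints(np.float64([w]),cv2.Rodrigues(c[:3,:3])[0],c[:3,3],p['camera_matrix'],p['dist_coeffs'])[0]
    return r.ravel()
def ray(p,uv,z):
    q=cv2.undistortPoints(np.float64([[uv]]),p['camera_matrix'],p['dist_coeffs']).ravel()
    d=p['c2w'][:3,:3]@np.r_[q,1]; o=p['c2w'][:3,3]; return o+d*(z-o[2])/d[2]
E
python3 - <<'E'
from h import *
np.set_printoptions(precision=1,suppress=True)
o=bot.get_obs();print(o)
print(R.from_euler('xyz',o['tcp_rot']).as_matrix())
for c in ("scene","top"):
    p=cap(c,c+'.png')
    print(c,p['c2w'][:3,3])
    for n in ("spare_spool_center","bare_bobbin_center","post_1_seat"):
        for d in vision.find_in(p,n): w=tow(p,d['xyz']);print(n,round(d['confidence'],2),w,px(p,w))
E
```

```text
{'time': 0.0, 'joint_positions': array([-1.3,  0.3,  1.5, -0. ,  1.3, -0.1]), 'dq': array([-0.,  0.,  0.,  0., -0., -0.]), 'tau': array([  0. , -43.1, -24.4,   0.1,   0.1,  -0. ]), 'tool_pos': array([ 216.8, -477.7,  234.1]), 'tcp_rot': array([-1.6,  0. , -2.7]), 'contact_force': array([ 0.6,  0.7, -0.4]), 'moment': array([-0.,  0., -0.]), 'grip_width': 91.48482621264858}
[[-0.9 -0.   0.4]
 [-0.4  0.  -0.9]
 [-0.  -1.  -0. ]]
scene [836.2 283.6 514.4]
spare_spool_center 0.82 [ 505.7 -232.9   44.9] [206.2 166.9]
spare_spool_center 0.6 [ 352.7 -153.7   40. ] [294.6 148.9]
spare_spool_center 0.58 [ 447.6 -144.3   37.3] [263.  175.6]
spare_spool_center 0.56 [ 395.5 -239.4   44. ] [247.7 139.8]
bare_bobbin_center 0.62 [448.5 173.7  45.5] [420.2 267.5]
post_1_seat 0.92 [662.7 -93.4  18.8] [186.6 267.5]
post_1_seat 0.25 [448.2 176.3  44.7] [421.7 268.7]
top [ 411.5  -13.1 1015.1]
spare_spool_center 0.94 [ 380.9 -247.3   49.6] [408.8 294.6]
spare_spool_center 0.87 [ 435.2 -158.6   47.8] [360.3 263.7]
spare_spool_center 0.85 [ 339.4 -168.8   51.4] [365.5 317.5]
spare_spool_center 0.81 [ 490.7 -245.1   49.5] [407.8 233.9]
bare_bobbin_center 0.64 [440.  170.2  50.5] [177.7 256.7]
bare_bobbin_center 0.49 [646.8 162.4  19.5] [189.8 148.3]
post_1_seat 0.74 [642.6 162.2  14.6] [190.2 151. ]
post_1_seat 0.71 [ 632.  -100.1   18.2] [327.9 159. ]
```

```bash
python3 - <<'E'
import cv2
a=cv2.imread('pics/top.png');b=cv2.imread('pics/scene.png')
cv2.imwrite('pics/top_c.png',cv2.resize(a[100:350,140:460],None,fx=2.4,fy=2.4,interpolation=cv2.INTER_CUBIC))
E
```

```text
(no output)
```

View pics/top_c.png

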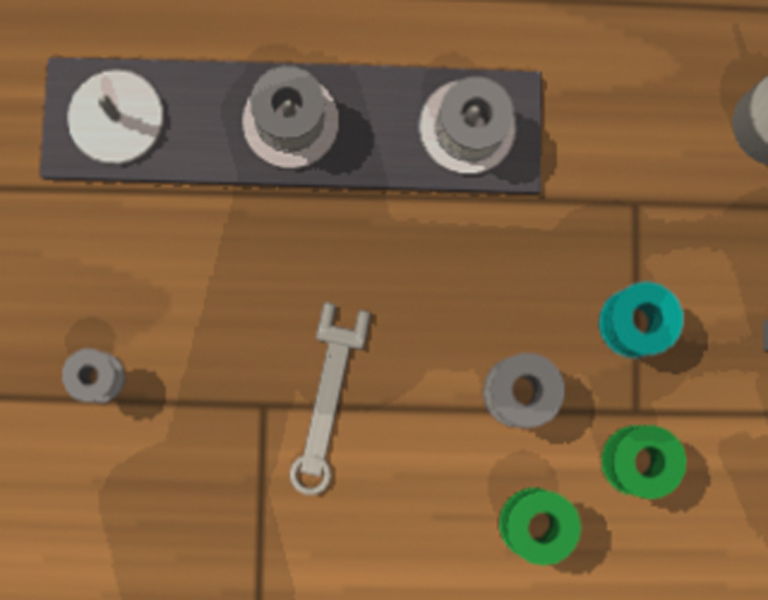

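View pics/scene.png

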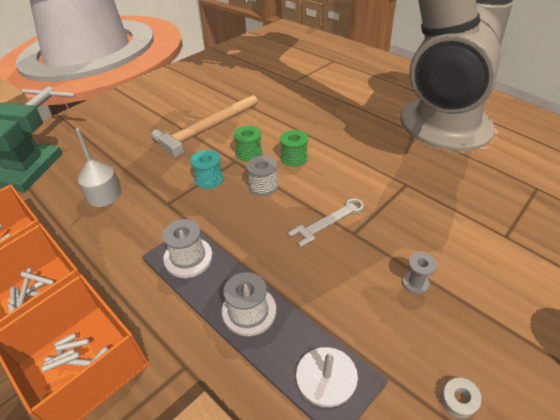

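The spare is the grey, wire-filled spool, at top crop (524,390), full (358,262), and scene (262,175). The green spools at crop (540,526) and (645,461) and the turquoise one at (642,319) are look-alikes. The slim one at crop (92,375) is the bare bobbin. The empty post is at crop (115,116), which is the left end at +y. Next I'll take exact positions.

```bash
cat >> h.py <<'E'
def delta(tgt,yaw_deg=None):
    """shift in tool axes (m) to bring TCP to tgt, and twist (deg) to bring tool z to world heading yaw_deg"""
    o=bot.get_obs();M=R.from_euler('xyz',o['tcp_rot']).as_matrix()
    s=M.T@(np.array(tgt)-o['tool_pos'])/1000
    h=np.degrees(np.arctan2(M[1,2],M[0,2]))
    tw=None if yaw_deg is None else -((yaw_deg-h+180)%360-180)
    return s.round(4),h,tw,o['tool_pos'].round(1)
E
python3 - <<'E'
from h import *
np.set_printoptions(precision=1,suppress=True)
for c in ("top","scene"):
    p=cap(c)
    for d in vision.regions_of(p,"spare_spool_center"):
        m=d['mask'];v,u=np.nonzero(m);col=p['img'][m].mean(0)
        print(c,d['confidence'],u.mean(),v.mean(),m.sum(),col,ray(p,(u.mean(),v.mean()),27))
    if c=="top":
        print('spare top',ray(p,(140+527/2.4,100+389/2.4),50),'disc',ray(p,(140+115.5/2.4,100+116.5/2.4),18),'pintop',ray(p,(140+104/2.4,100+101/2.4),74))
    else: print('disc',ray(p,(327,377),16),'pintop',ray(p,(329,355),74),'sparetop',ray(p,(262,167),50))
    cv2.imwrite('pics/x.png',cv2.resize(p['img'][:,:,::-1][225:300,310:410] if c=="top" else p['img'][:,:,::-1][130:205,210:310],None,fx=5,fy=5,interpolation=cv2.INTER_CUBIC)) if c=="scene" else 0
print(delta((435,-158,200),-90))
E
```

```text
top 0.9 407.6052318668252 291.34720570749107 841 [ 42.1 124.8  54. ] [ 386.2 -250.6   27. ]
top 0.86 364.71204188481676 318.71989528795814 764 [ 43.5 132.8  58. ] [ 335.2 -171.2   27. ]
top 0.76 406.9421894218942 233.1389913899139 813 [ 17.6 126.8 115.5] [ 493.9 -248.8   27. ]
top 0.68 358.05965909090907 262.421875 704 [113.8 109.2 105.4] [ 438.1 -157.4   27. ]
spare top [ 438.1 -156.8   50. ] disc [646.6 165.9  18. ] pintop [645.3 165.2  74. ]
scene 0.77 247.63924794359576 142.49118683901293 851 [ 79.  136.   71.6] [ 386.2 -251.5   27. ]
scene 0.7 206.85222672064776 168.79757085020242 988 [ 70.3 145.  131.2] [ 495.9 -247.2   27. ]
scene 0.58 262.0911680911681 174.96296296296296 1053 [143.8 134.9 124.7] [ 439.2 -156.    27. ]
disc [650.3 169.1  16. ] pintop [650.3 167.6  74. ] sparetop [ 442.3 -151.3   50. ]
(array([-0.3,  0. , -0.2]), np.float64(-65.60090562536796), np.float64(24.399094374632057), array([ 216.9, -478.1,  234.7]))
```

View pics/x.png

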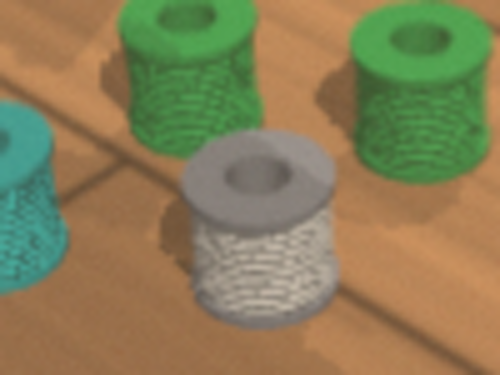

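The crop shows grey flanges and steel wire at its centre (260,230), so this is the spare. I'll move above it with the jaws along world y.

Emit:
arm_command:
  deltas:
    - [0,0,0,8.1]
    - [0,0,0,8.1]
    - [0,0,0,8.2]
    - [-0.0277,0,-0.0404,0]
    - [-0.0277,0,-0.0404,0]
  claw: 0

```text
time: 1.1
tool_pos: [272.3, -396.9, 234.4]
tcp_rot: [-1.571, 0.0, 3.138]
contact_force: [0.6, -0.3, 0.1]
grip_width: 91.6
```

Emit:
arm_command:
  deltas:
    - [-0.0277,0,-0.0404,0]
    - [-0.0277,0,-0.0404,0]
    - [-0.0277,0,-0.0404,0]
    - [-0.0277,0,-0.0404,0]
    - [-0.0277,0,-0.0404,0]

```text
time: 1.6
tool_pos: [411.6, -193.6, 235.0]
tcp_rot: [-1.57, 0.001, 3.141]
contact_force: [1.0, -0.5, 0.3]
grip_width: 91.6
```

Emit:
arm_command:
  deltas:
    - [-0.0277,0.02,-0.0404,0]
    - [0,0,0,0]
    - [0,0,0,0]

```text
time: 1.9
tool_pos: [437.2, -156.2, 215.5]
tcp_rot: [-1.571, -0.001, -3.139]
contact_force: [-0.7, 0.2, -0.6]
grip_width: 91.8
```

```bash
cat > w.py <<'E'
from h import *
import sys
np.set_printoptions(precision=1,suppress=True)
p=cap("wrist",sys.argv[1])
for n in sys.argv[2:]:
    for d in vision.regions_of(p,n):
        m=d['mask'];v,u=np.nonzero(m);print(n,d['confidence'],u.mean(),v.mean(),p['img'][m].mean(0),(u.min(),u.max(),v.min(),v.max()))
    for d in vision.find_in(p,n): w=tow(p,d['xyz']);print(n,d['confidence'],w,px(p,w))
print(p['c2w'][:3,3],px(p,(439,-156,50)),delta((439,-156,200),-90))
E
python3 w.py w1.png spare_spool_center
```

```text
spare_spool_center 0.94 369.7838200738503 126.3279624034911 [ 69.5 166.2 153.3] (np.int64(336), np.int64(402), np.int64(98), np.int64(157))
spare_spool_center 0.73 290.0396475770925 262.91189427312776 [ 64.5 136.8  72.8] (np.int64(266), np.int64(315), np.int64(234), np.int64(287))
spare_spool_center 0.72 278.1609816971714 180.81156405990018 [140.9 137.7 133. ] (np.int64(251), np.int64(305), np.int64(150), np.int64(210))
spare_spool_center 0.62 361.5837644249901 223.25984878631118 [ 52.6 106.4  57.3] (np.int64(334), np.int64(393), np.int64(195), np.int64(256))
spare_spool_center 0.94 [ 497.1 -248.7   49.8] [373.7 126. ]
spare_spool_center 0.88 [ 394.7 -244.6   50.4] [361.3 225.6]
spare_spool_center 0.74 [ 347.5 -169.1   52.6] [289.1 266.6]
spare_spool_center 0.65 [ 440.  -152.7   52.5] [273.9 184. ]
[ 519.  -156.5  366.8] [277.2 184.4] (array([-0.,  0., -0.]), np.float64(-90.08992214368655), np.float64(-0.08992214368655027), array([ 436.7, -158.3,  216.2]))
```

View pics/w1.png

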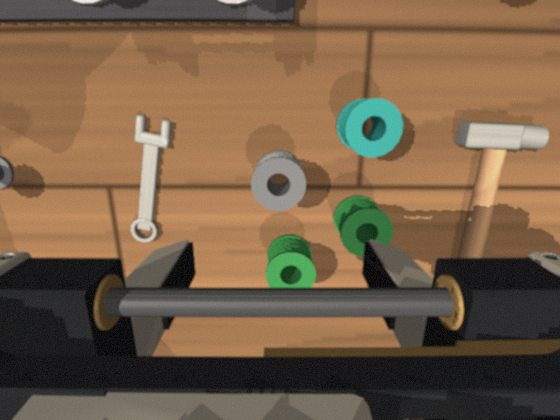

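The wrist picture shows the grey spool at (278,184). Its top face is about (440,-157), which agrees with the fixed cameras. Descending.

Emit:
arm_command:
  deltas:
    - [-0.001,0.04,0.001,0]
    - [0,0.045,0.001,0]
    - [0,0.045,0,0]
    - [0,0.04,0,0]
    - [0,0.026,0,0]

```text
time: 2.55
tool_pos: [436.6, -160.3, 17.8]
tcp_rot: [-1.572, -0.002, 3.139]
contact_force: [0.4, 0.4, -0.1]
grip_width: 91.9
```

Emit:
arm_command:
  deltas:
    - [0,0,0,0]
    - [0,0,0,0]
    - [0,0,0,0]
    - [0,0,0,0]
    - [0,0,0,0]
  claw: 255

```text
time: 3.05
tool_pos: [438.4, -159.2, 21.0]
tcp_rot: [-1.57, 0.002, 3.141]
contact_force: [-0.8, 3.1, 2.8]
grip_width: 56.6
```

Emit:
arm_command:
  deltas:
    - [0,0,0,0]
    - [0,0,0,0]
    - [0,0,0,0]
    - [0,0,0,0]
    - [0,0,0,0]

```text
time: 3.55
tool_pos: [438.4, -159.1, 21.0]
tcp_rot: [-1.57, 0.001, 3.141]
contact_force: [-1.6, 2.4, 9.7]
grip_width: 55.0
```

Emit:
arm_command:
  deltas:
    - [0,-0.02,0,0]
    - [0,-0.04,0,0]
    - [0,-0.045,0,0]
    - [0,-0.025,0,0]
    - [0,0,0,0]

```text
time: 4.05
tool_pos: [439.8, -160.2, 153.4]
tcp_rot: [-1.567, 0.007, -3.141]
contact_force: [0.3, 0.2, -2.8]
grip_width: 54.8
```

```bash
python3 - <<'E'
from h import *
print(delta((648,166,148),-90))
o=bot.get_obs();print(o['contact_force'],o['grip_width'])
p=cap("wrist","w2.png");cap("scene","s2.png")
print(px(p,[440,-157,180]))
print([ (d['confidence'],tow(p,d['xyz'])) for d in vision.find_in(p,"post_1_seat")])
a=cv2.imread('pics/w2.png');b=cv2.imread('pics/s2.png')[60:360,100:480]
cv2.imwrite('pics/ws2.png',np.hstack([cv2.resize(a,(400,300)),cv2.resize(b,(380,300))]))
E
```

```text
(array([-0.2082,  0.0055, -0.3261]), np.float64(-89.98246002398815), np.float64(0.017539976011846647), array([ 439.8, -160.2,  153.4]))
[ 0.25962584  0.1743475  -2.8050192 ] 54.806782051579525
[269.87839023 293.49859168]
[]
```

View pics/ws2.png

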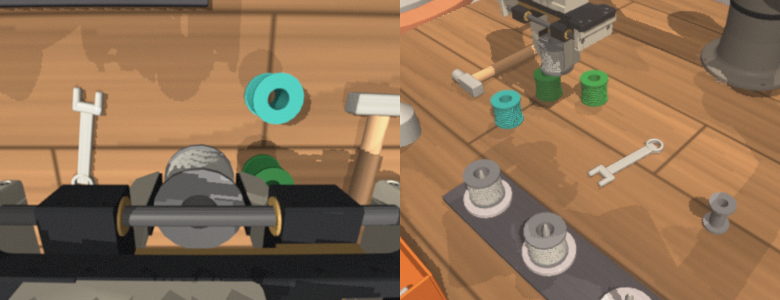

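The spool is held upright, clear of everything. I'll move to just short of the empty post and measure it from close by.

Emit:
arm_command:
  deltas:
    - [-0.015,0,-0.0407,0]
    - [-0.015,0,-0.0407,0]
    - [-0.015,0,-0.0407,0]
    - [-0.015,0,-0.0407,0]
    - [-0.015,0,-0.0407,0]

```text
time: 4.7
tool_pos: [512.2, 46.0, 147.5]
tcp_rot: [-1.571, -0.004, 3.141]
contact_force: [0.7, 0.0, -2.9]
grip_width: 55.0
```

Emit:
arm_command:
  deltas:
    - [-0.015,0,-0.0407,0]
    - [-0.015,0,-0.0407,0]
    - [-0.015,0,-0.0407,0]
    - [0,0,0,0]
    - [0,0,0,0]

```text
time: 5.2
tool_pos: [556.7, 167.1, 147.1]
tcp_rot: [-1.57, -0.005, -3.139]
contact_force: [-0.8, -1.1, -3.6]
grip_width: 54.8
```

```bash
python3 w.py w3.png post_1_seat spare_spool_center
```

```text
spare_spool_center 0.78 278.47389218176687 270.0059271803556 [113.7 110.9 106.8] (np.int64(216), np.int64(341), np.int64(202), np.int64(346))
spare_spool_center 0.82 [570.4 171.6 176.6] [266.3 270.5]
[639.2 166.9 298. ] [616.4 324.7] (array([ 0.1, -0.1,  0.3]), np.float64(-90.09259284753284), np.float64(-0.09259284753284192), array([557.7, 165.3, 149.4]))
```

View pics/w3.png

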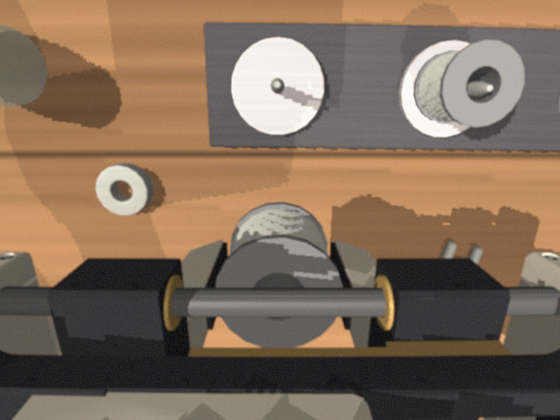

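```bash
python3 - <<'E'
from h import *
np.set_printoptions(precision=1,suppress=True)
p=cap("wrist"); o=bot.get_obs()
print(o['tool_pos'],o['tcp_rot'])
print('disc',ray(p,(278,86),18),'pin',ray(p,(277.5,84),74))
for zb in (127,129,131): print(zb,'bottom front',ray(p,(279,203),zb),'top front',ray(p,(279.5,237),zb+50),'top L,R',ray(p,(216,292),zb+50),ray(p,(342,292),zb+50))
E
```

```text
[557.8 165.4 149.6] [-1.6 -0.   3.1]
disc [652.  164.5  18. ] pin [650.8 164.8  74. ]
127 bottom front [584.9 164.1 127. ] top front [585.8 164.  177. ] top L,R [559.5 192.1 177. ] [559.4 136.5 177. ]
129 bottom front [585.5 164.1 129. ] top front [586.7 164.1 179. ] top L,R [560.8 191.6 179. ] [560.7 136.9 179. ]
131 bottom front [586.1 164.1 131. ] top front [587.5 164.1 181. ] top L,R [562.1 191.2 181. ] [562.  137.4 181. ]
```

Emit:
arm_command:
  deltas:
    - [-0.046,0,-0.001,0]
    - [-0.047,0,0,0]
    - [0,0.022,0,0]
    - [0,0.022,0,0]
    - [0,0,0,0]

```text
time: 6.0
tool_pos: [648.9, 166.2, 101.9]
tcp_rot: [-1.57, -0.007, 3.14]
contact_force: [-1.2, -0.7, -3.5]
grip_width: 55.1
```

```bash
python3 - <<'E'
from h import *
np.set_printoptions(precision=1,suppress=True)
print(bot.get_obs()['tool_pos'],bot.get_obs()['contact_force'])
s=cap("scene","s3.png");w=cap("wrist","w4.png");t=cap("top","t3.png")
print(px(s,(651,165,74)),px(w,(651,165,74)))
for d in vision.regions_of(s,"spare_spool_center"):
    v,u=np.nonzero(d['mask']);print(d['confidence'],u.min(),u.max(),v.min(),v.max())
a=cv2.resize(s['img'][240:420,230:430],(400,360),interpolation=cv2.INTER_CUBIC);b=cv2.resize(w['img'],(400,300))
o=np.zeros((360,800,3),np.uint8);o[:,:400]=a;o[:300,400:]=b
cv2.imwrite('pics/sw3.png',o[:,:,::-1])
E
```

```text
[648.9 166.2 101.9] [-1.2 -0.7 -3.5]
[326.8 354. ] [279.5 239.6]
0.88 303 345 311 374
0.86 280 292 131 165
0.64 192 223 150 187
0.58 233 261 126 160
```

View pics/sw3.png

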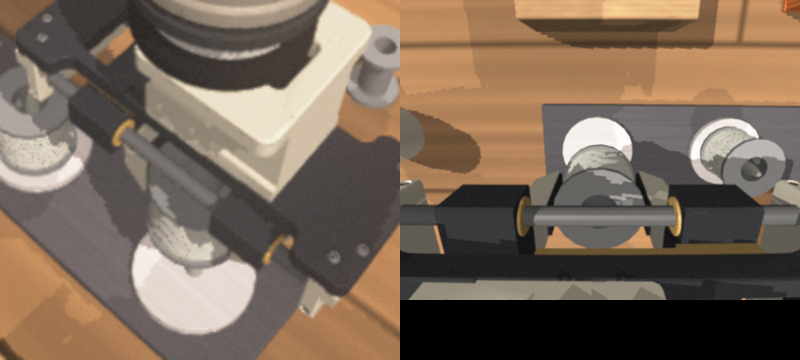

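The spool hangs just above the pin. The scene view hints at an offset of a few mm, so I'll check that in an enlarged crop with predicted outlines.

```bash
python3 - <<'E'
from h import *
np.set_printoptions(precision=1,suppress=True)
s=cap("scene"); f=5; u0,v0=270,290
im=cv2.resize(s['img'][v0:v0+115,u0:u0+110][:,:,::-1],None,fx=f,fy=f,interpolation=cv2.INTER_CUBIC)
th=np.linspace(0,2*np.pi,60)
def circ(c,r,z,col):
    q=np.array([(px(s,(c[0]+r*np.cos(a),c[1]+r*np.sin(a),z))-[u0,v0]+.5)*f for a in th]);cv2.polylines(im,[q.astype(np.int32)],True,col,1)
P=(650.3,168.5)  # scene-camera estimate of post
circ(P,38,18,(0,0,255)); circ(P,28,82,(0,255,0)); circ(P,28,132,(0,255,0))
t=bot.get_obs()['tool_pos'];print(t)
circ(t[:2],28,t[2]-20,(255,0,0))
cv2.imwrite('pics/s4.png',im)
E
```

```text
[651.8 167.4 107.7]
```

View pics/s4.png

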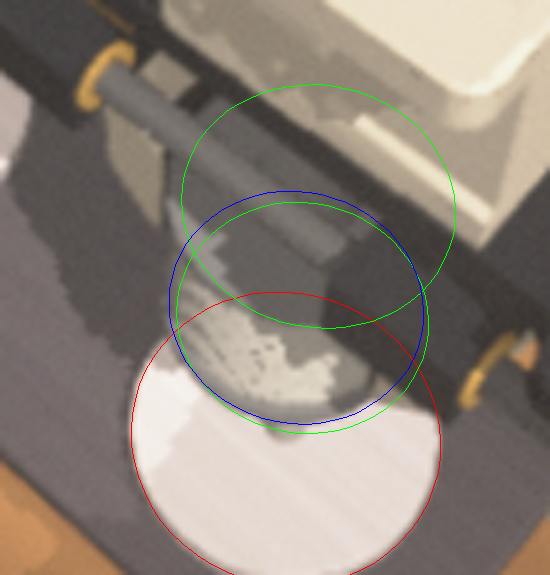

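The post and spool outlines agree to within about 2 mm, and the bore clearance is ±7 mm. I'll lower it with a 1 mm trim and watch the force.

Emit:
arm_command:
  deltas:
    - [0,0.004,-0.001,0]
    - [0,0.012,0,0]
    - [0,0.012,0,0]
    - [0,0.012,0,0]
    - [0,0,0,0]

```text
time: 6.75
tool_pos: [649.2, 168.1, 62.6]
tcp_rot: [-1.57, -0.005, 3.142]
contact_force: [-0.8, 0.3, -3.8]
grip_width: 54.8
```

Emit:
arm_command:
  deltas:
    - [0,0.008,0,0]
    - [0,0.007,0,0]
    - [0,0.004,0,0]
    - [0,0,0,0]

```text
time: 7.15
tool_pos: [650.6, 168.4, 46.0]
tcp_rot: [-1.571, -0.001, 3.142]
contact_force: [-0.2, 0.3, -2.2]
grip_width: 55.0
```

Emit:
arm_command:
  deltas:
    - [0,0.003,0,0]
    - [0,0.003,0,0]
    - [0,0,0,0]

```text
time: 7.45
tool_pos: [650.8, 168.4, 40.4]
tcp_rot: [-1.571, -0.001, 3.141]
contact_force: [0.1, -0.6, -3.2]
grip_width: 55.1
```

Emit:
arm_command:
  deltas:
    - [0,0.001,0,0]
    - [0,0.001,0,0]
    - [0,0,0,0]

```text
time: 7.75
tool_pos: [651.1, 168.5, 39.1]
tcp_rot: [-1.571, 0.0, -3.142]
contact_force: [-0.4, 0.2, -0.7]
grip_width: 54.9
```

Emit:
arm_command:
  deltas:
    - [0,0.001,0,0]
    - [0,0,0,0]
    - [0,0,0,0]

```text
time: 8.05
tool_pos: [651.1, 168.4, 39.1]
tcp_rot: [-1.571, 0.001, 3.142]
contact_force: [-3.5, -0.6, 5.0]
grip_width: 54.9
```

Seated: the force went from −3 to +5 N and z stopped falling. Releasing and rising straight up.

Emit:
arm_command:
  deltas:
    - [0,0,0,0]
    - [0,0,0,0]
    - [0,0,0,0]
    - [0,0,0,0]
    - [0,0,0,0]
  claw: 0

```text
time: 8.55
tool_pos: [651.0, 168.4, 37.6]
tcp_rot: [-1.571, -0.0, 3.142]
contact_force: [-0.7, -0.4, 1.0]
grip_width: 89.7
```

Emit:
arm_command:
  deltas:
    - [0,-0.01,0,0]
    - [0,-0.02,0,0]
    - [0,-0.04,0,0]
    - [0,-0.045,0,0]
    - [0,-0.045,0,0]

```text
time: 9.05
tool_pos: [650.7, 168.4, 200.1]
tcp_rot: [-1.571, 0.0, 3.142]
contact_force: [1.1, -0.1, -0.8]
grip_width: 91.9
```

Emit:
arm_command:
  deltas:
    - [0.04,0,0,0]
    - [0.04,0,0,0]
    - [0.04,0,0,0]
    - [0.04,0,0,0]
    - [0,0,0,0]

```text
time: 9.55
tool_pos: [485.8, 168.5, 198.3]
tcp_rot: [-1.57, -0.004, -3.14]
contact_force: [0.5, 0.6, -0.8]
grip_width: 91.8
```

```bash
python3 - <<'E'
from h import *
np.set_printoptions(precision=1,suppress=True)
s=cap("scene");t=cap("top")
for n,p in(("s",s),("t",t)):
  for d in vision.find_in(p,"spare_spool_center"):print(n,d['confidence'],tow(p,d['xyz']))
a=cv2.resize(s['img'][200:420,130:430],(410,300),interpolation=cv2.INTER_CUBIC);b=cv2.resize(t['img'][100:320,140:430],(390,300),interpolation=cv2.INTER_CUBIC)
cv2.imwrite('pics/fin.png',np.hstack([a,b])[:,:,::-1]);print(bot.get_obs()['grip_width'])
E
```

```text
s 0.88 [658.2 171.9  64. ]
s 0.78 [ 396.4 -237.8   41.7]
s 0.77 [ 500.3 -235.1   41.1]
s 0.59 [ 348.5 -158.6   36.6]
t 0.89 [ 382.5 -245.    47.9]
t 0.82 [646.5 164.8  64.1]
t 0.79 [ 339.7 -166.3   49.3]
t 0.67 [ 492.6 -243.7   46.8]
91.80351613886323
```

View pics/fin.png

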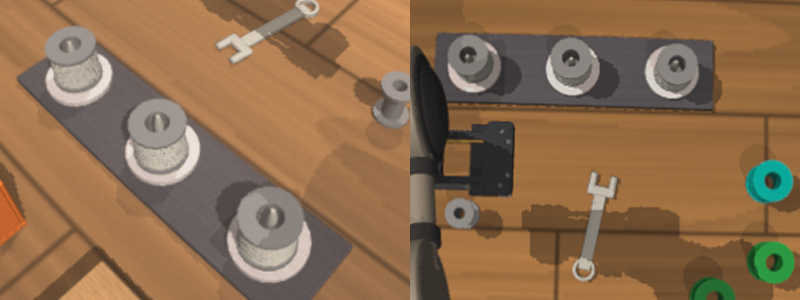

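The picture shows the spare upright on the formerly empty post, at (270,235) in the left half and (470,60) in the right, with the pin in its bore. The other spools, the bobbin and the look-alikes are where they were, and the arm is clear.

```bash
python3 -c "
from plant import job;print(job.close_job())"
```

```text
the job is handed in; nothing more can be done
None
```

The spare grey spool is on the empty post (the one at the +y end), upright and down on its foot. It was released and the job handed in at about 10 s on the robot's clock.

- **Seating:** in the last millimetres of lowering, the wrist force went from about −3 to +5 N and the height stopped falling.
- **Final pictures:** both fixed cameras show the spool upright with the pin in its bore. The two other spools, the bobbin and the green and turquoise look-alikes look unmoved, and the gripper is open and clear.
- **Disagreements:** the cameras differed by about 4 mm on where the post is, and the scene view suggested the spool was about 2 mm off before lowering. I moved it 1 mm to correct for that. The bore leaves 7 mm of play around the pin, and no sideways force showed on the way down; about 3.5 N appeared at the last press onto the foot. After release, the scene-camera network placed the spool about 12 mm from the top-camera one. I went by the pictures there.

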